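# Latch, tug-test and turn over a cheese mould

## Robot

A 6-joint arm with a two-finger parallel gripper is mounted at the origin on the work surface. World frame = base frame: x ahead of the robot, y to its left, z up, the work surface at z = 0. Lengths are in mm, angles in rad, forces in N, time in s.
With the tool pointing down it reaches from about 300 to 775 mm from the base axis. Payload 14.6 kg.
Tool frame: the origin (TCP) lies midway between the tips of the shut fingers; the grasp point (between the pads) lies 19 mm behind it; z points along the fingers, y is the line along which they close (so a half turn about z gives the same grasp; the last joint's range is limited). The gripper opens to 94 mm and grips with 3 to 60 N. Pads are 16 mm wide; open, the fingers measure 119 mm over their backs; the gripper's body (75 mm by 177 mm) begins 78 mm behind the grasp point.
Start: joints at [1.251, 0.3, 1.521, -0, 1.321, -0.067], TCP at [137.562, 532.509, 205.446] pointing down, gripper open.
Joint ranges: [-3.03, 3.03], [-0.79, 2.21], [0.23, 2.52], [-1.04, 4.18], [0, 3.07], [-2.55, 2.55]. Speed limits (rad/s): [2.22, 2.22, 2.57, 3.14, 3.14, 3.14].

## Interface

Orientations are given as [roll, pitch, yaw] about the fixed x, y, z axes, in that order (R = Rz(yaw) Ry(pitch) Rx(roll)).
In Python, from cell import * gives the robot as it stands. The module is installed in compiled form; this text tells all that it offers.
- The arm moves only by the tool servo_tool, never from a script. Its argument "motion" is a list of rows, each an object of numbers: "wx", "wy", "wz": the turn, a rotation vector about the tool's x, y, z in units of 2 rad (1.0 is 2 rad); "dx", "dy", "dz": the shift along the tool's x, y, z in units of 10 cm (1.0 is 10 cm); "fingers": the closure, from -1 (fully open) to 1 (shut). In form: [{"wx": .., "wy": .., "wz": .., "dx": .., "dy": .., "dz": .., "fingers": ..}, ...]. A call has 1 to 10 rows; each row is the pose to reach, as a shift and turn from the pose commanded when the call began, along the tool's axes at that moment; what a row does not reach only later rows make up. A row lasts 1/10 s, in which the tool goes at most 50 mm and 8.59 degrees, less where a joint would pass 70% of its speed; a pose out of reach is approached as far as the arm can. A call with a number of a shift or a turn outside -1 to 1 is refused whole. A call with a gripper value outside its range is refused whole. The fingers move at their own pace and stop on an object; "newtons" is the grip in N (left out, the last holds). Time passes only in rows, so rows that repeat a pose let the fingers close. It gives the time, the measured TCP pose, the force, the opening and the grip force at its end, in the units of the state.
- read_state(): the state, without advancing time (a new reading comes with each control period).
- camera(name): name is "side" or "top"; returns a dict with "image" (480x640x3 uint8, red, green, blue), "fx", "fy", "cx", "cy" (pixels), "k1" (the pictures are not rectified: a ray, as slopes to the right and down, at radius r is drawn at 1 + k1 r^2 times it, then the intrinsics apply), "R" (3x3) and "t" (3): a world point X has camera coordinates R X + t. Camera axes: x right, y down, z forward; pixel columns grow to the right and rows downward; lengths in mm; the calibration is good to about 2 mm. A picture is of the moment at which its call begins. There is no depth.
- sign_off(): hands the job in; it is judged then, once.
Trained networks look in a picture, given as the dict that the camera call returned (one of the last four; its "shot" number tells which), for a name from the list of things; names that differ only in an ending like _2 or _b are one class to them, and where a whole thing is asked for, a point or a joint stands for the part that bears it (a point fixed in the world has none). Each returns a list of dicts, best first, with "conf" (0 to 1); they miss things now and then, are a little off and sometimes report something else, mostly with a low value. They report only what shows in the picture. A call takes as long as a camera call. They do not tell look-alikes from the thing itself.
- spot_in(query, picture): "location" ([column, row] in pixels, amid what is visible of it).
- trace(query, picture): "pixels" (480x640 bool, what is visible of it) and "location" ([column, row] in pixels, amid what is visible of it).
The state is a dict: "clock": time; "joints": joint angles; "qd": joint speeds; "effort": joint torques, N m; "eef_pos": TCP position; "eef_rot": TCP orientation; "wrist_force": force on the tool from outside, world axes, zero at the start; "moment": the same for the moment, N m; "finger_gap": finger opening in mm; "finger_force": force on a finger pad.
Only numpy, scipy, OpenCV 4.12 (cv2) and the standard library are available. Lean on these libraries where they do the work, as an engineer would, in place of code of your own. Each camera call takes 0.05 s, during which the arm holds its last target. There are 200 camera calls.

## Task

The metal cheese mould is sitting unlatched in its turning stand: slide the stand's bolt fully home over the mould's rim, then take the mould by its own top handle and tug it firmly upward (well beyond its weight), keeping up the pull for a moment, to confirm that the bolt holds it. Only then swing the cradle over by its turning handle, all the way to its stop, so that the mould is upside down, and let go, with the bolt still home and the mould still held. Leave the jars, bottles, knife, pan and cheese around it where they are.

Things in the scene. Friction and masses are not known exactly. Their poses are not given: they have to be found in the camera images.
- stand: Fixed turning stand: grey base plate 170 x 330 x 12 mm with two upright steel posts at its ends (y = +-152 mm, 12 mm thick, 50 mm wide, up to z = 145 mm). Origin: centre of the base's underside, on the table. Its y axis runs along the cradle's pivot axis, its x axis points away from the robot (give or take its yaw). The pivot axis is 125 mm above the table, over the origin.
- turn (a joint): Angle (rad) of the cradle about the pivot axis: 0 = upright (start, against a stop), 3.14 = upside down (other stop). As it grows the turning handle goes from the robot's side up, over the top, and down to the far side. It stays wherever it is left: friction about 0.3 N m, roughly 3 N at the handle; no spring.
- cradle: Dark steel cradle holding the mould, 90 x 168 mm, floor plate, low side rails, end walls. Origin on the pivot axis, midway between the posts; axes those of the stand when upright; turns with the joint. Floor top at z = -35 mm. A fixed 60 mm wide lip at its -y end overhangs the mould's rim (underside at z = +28 mm); the bolt is at its +y end.
- turn_handle (a point): Middle of the turning handle: a plain round steel bar 12 mm thick, 100 mm long, parallel to the pivot, 110 mm from it, on the robot's side at the start and level with the pivot (125 mm above the table). Carried by two arms 48 mm either side of its middle; clear by 60 mm towards the cradle. It can turn between lightly gripping fingers.
- bolt (a joint): Travel of the bolt (m): 0 = fully drawn back, 0.030 = fully home (stop). It slides towards the cradle's -y, that is, inward over the mould's rim. Starts drawn back (0 to 0.010, clear of the rim). Stiff: about 2.5 N to move, stays where left.
- latch: The bolt itself: flat steel bar 26 x 42 x 8 mm sliding in a bed on the cradle's +y end, with an upright black knob. Origin: underside of its tip; axes as the cradle's. Home, its tip overlaps the mould's rim by 15 mm, 3 mm above it.
- bolt_knob (a point): Gripping point of the bolt's knob: an upright block 20 mm (x) by 12 mm (y), rising 36 mm above the bolt (top 197 mm above the table when upright); the point is 22 mm above the bolt's top, 14 mm below the knob's top.
- mould: The carrier: a lidded metal cheese mould, loose, 0.4 to 0.6 kg, 76 x 130 x 60 mm, with a rim (lid flange) 6 mm thick that sticks out 10 mm at both y ends, and drain holes. Origin: centre of its underside, 35 mm below the pivot when seated; axes as the cradle's. It has about 3 mm of play below the lip and the bolt.
- mould_handle (a point): Middle of the mould's own handle: a round steel bar 12 mm thick, 84 mm long along y, 98 mm above the mould's underside (188 mm above the table at the start), on two uprights 40 mm either side of its middle, 38 mm clear above the lid.
- honey_jar: bystander: amber jar 60 mm across, 75 mm tall, beside the stand's +y end; origin at its underside
- olive_jar: bystander: green jar 56 mm across, 65 mm tall, beside the stand's -y end; origin at its underside
- oil_1: bystander: black bottle 190 mm tall, standing at the far left; origin at its underside
- oil_2: bystander: black bottle 190 mm tall, standing at the far right; origin at its underside
- cheese_knife: bystander: wooden-handled spatula-shaped cheese knife 200 mm long, lying at the near right
- steel_pan: bystander: open steel pan 160 x 100 x 60 mm at the left
- cheese_wheel: bystander: pale yellow cheese, 120 mm across, 40 mm high, on a wooden board at the right
There are look-alikes about, which are no part of the job. Leave any pink look-alike of the mould alone.

How it is judged (in metres and radians):
On the way, in this order (a step that is already met when the one before it is completed fails the run):
1. the bolt is slid home over the mould's rim while the cradle is upright (value of joint bolt above 0.024 m and value of joint turn below 0.2 rad and z of mould in the frame of cradle between -0.04 and -0.026 m and angle between the z axis of mould and the z axis of cradle, either way round below 0.12 rad), for 0.2 s.
2. with the cradle upright and the bolt home, the mould is tugged upward by hand so that it bears against the bolt (all of step 1 and contact force between mould and latch above 2 N and contact force between the fingers and mould above 3 N), for 0.2 s.
3. the cradle is turned over to its stop with the mould held in it (value of joint turn above 2.95 rad and value of joint bolt above 0.024 m and z of mould in the frame of cradle between -0.04 and -0.026 m and angle between the z axis of mould and the z axis of cradle, either way round below 0.12 rad), for 0.2 s.
At the end, for the whole second after the job is handed in: The cradle is over at its stop (joint turn above 2.95 rad), the bolt is still home (above 24 mm of 30), the mould hangs upside down within the cradle's play (origin 26 to 40 mm from the pivot along the cradle's z, square to it within 0.12 rad), all at rest and released (all of step 3 and angle between mould's own z axis and vertical above 2.9 rad and linear speed of mould below 0.03 m/s and angular speed of cradle below 0.1 rad/s); the robot touches nothing.
It fails at once if the mould comes out of the cradle (distance between mould and cradle above 0.065 m).
It fails at once if a jar, bottle, the knife, the pan or the loose cheese is pushed more than 30 mm away (distance of any of honey_jar, olive_jar, oil_1, oil_2, cheese_knife, steel_pan, cheese_wheel from where it was at the start of the episode above 0.03 m).
It also fails if it takes over 58 s, if anything falls off the work surface, if the arm or the gripper's body presses on something with over 40 N, if the wrist force passes 120 N, or if a joint passes its speed limit or range.

## Working session

There is one attempt and no reset: what is moved stays moved. The work goes in short steps, Python scripts to look and compute and a tool call to move; the robot and the scene stay as the last step left them, time stands still between calls to the robot, and variables do not carry over. Pictures are saved under pics/ and viewed, at most 10 in all, crops included, and the job is handed in when it is done.

Besides the shell and the picture viewer there is one more tool, called after ">>>" as a command line: name --argument value ..., lists and objects as JSON in quotes. servo_tool: Moves the arm, as the interface text tells. Its arguments: {"type":"object","properties":{"motion":{"type":"array","items":{"type":"object","properties":{"wx":{"type":"number"},"wy":{"type":"number"},"wz":{"type":"number"},"dx":{"type":"number"},"dy":{"type":"number"},"dz":{"type":"number"},"fingers":{"type":"number"}}}},"newtons":{"type":"number"}},"required":["motion"]}

```bash
mkdir -p pics
cat > h.py <<'E'
from cell import *
import numpy as np, cv2
from scipy.optimize import least_squares
from scipy.spatial.transform import Rotation as Rn
def proj(c,X):
    p=np.asarray(c["R"])@np.asarray(X,float)+np.asarray(c["t"]); s=p[:2]/p[2]; s=s*(1+c["k1"]*(s@s))
    return np.array([c["fx"]*s[0]+c["cx"],c["fy"]*s[1]+c["cy"]])
def onz(c,px,z):  # point on plane z seen at pixel
    return least_squares(lambda q:proj(c,[q[0],q[1],z])-px,[450,0]).x
def tri(cs,pxs):
    r=least_squares(lambda X:np.concatenate([proj(c,X)-p for c,p in zip(cs,pxs)]),[450,0,100]); return r.x,r.fun
def save(c,n): cv2.imwrite(f"pics/{n}.png",c["image"][:,:,::-1])
E
python3 - <<'E'
from h import *
cs={n:camera(n) for n in("top","side")}
for n,c in cs.items():
    save(c,n+"0"); print(n,"cam at",(-np.array(c["R"]).T@c["t"]).round())
P={}
for q in["stand","cradle","turn_handle","bolt_knob","latch","mould","mould_handle","honey_jar","olive_jar"]:
    for n,c in cs.items():
        P[q,n]=spot_in(q,c); print(q,n,[(np.round(d["location"]).tolist(),round(d["conf"],2)) for d in P[q,n][:3]])
for q,z in[("turn_handle",125),("bolt_knob",183),("mould_handle",188)]:
    for n,c in cs.items():
        for d in P[q,n][:3]: print(q,n,onz(c,d["location"],z).round(1))
print(read_state())
E
```

```text
top cam at [ 419.  -32. 1229.]
side cam at [ 263.  871. 1270.]
stand top [([282.0, 232.0], 0.58), ([266.0, 223.0], 0.15)]
stand side [([297.0, 299.0], 0.57)]
cradle top [([260.0, 224.0], 0.96)]
cradle side [([306.0, 281.0], 0.66)]
turn_handle top [([263.0, 226.0], 0.86)]
turn_handle side [([308.0, 278.0], 0.56)]
bolt_knob top [([234.0, 193.0], 0.74)]
bolt_knob side [([358.0, 142.0], 0.55), ([272.0, 283.0], 0.5)]
latch top [([236.0, 194.0], 0.53)]
latch side [([271.0, 284.0], 0.64)]
mould top [([201.0, 328.0], 0.94), ([276.0, 211.0], 0.58), ([409.0, 201.0], 0.57)]
mould side [([317.0, 199.0], 0.73), ([298.0, 265.0], 0.67), ([383.0, 376.0], 0.55)]
mould_handle top [([275.0, 212.0], 0.79), ([413.0, 205.0], 0.68), ([205.0, 323.0], 0.64)]
mould_handle side [([298.0, 262.0], 0.73), ([319.0, 199.0], 0.73), ([384.0, 376.0], 0.7)]
honey_jar top [([201.0, 205.0], 0.77), ([259.0, 220.0], 0.42)]
honey_jar side [([260.0, 349.0], 0.78), ([269.0, 285.0], 0.56)]
olive_jar top [([355.0, 256.0], 0.69)]
olive_jar side [([350.0, 245.0], 0.87)]
turn_handle top [500.2 108.5]
turn_handle side [496.1 100.5]
[... 281 characters left out ...]

{'clock': 1.0, 'joints': array([ 1.25137952e+00,  2.99905293e-01,  1.52095765e+00,  8.30956028e-06,
        1.32071648e+00, -6.66135374e-02]), 'qd': array([ 2.01701252e-03, -1.02638842e-03, -1.00002473e-03, -9.56017159e-04,
       -1.29297971e-05,  1.97543182e-03]), 'effort': array([-1.69784551e-03, -5.31655884e+01, -3.52923131e+01,  7.08013144e-02,
        2.13669677e-02, -6.08250252e-05]), 'eef_pos': array([137.57457999, 532.51967779, 205.46060948]), 'eef_rot': array([ 3.14157892e+00, -7.15285105e-06,  2.88878733e+00]), 'wrist_force': array([0.15926341, 0.13706505, 0.16701804]), 'moment': array([-0.01601943, -0.06231031,  0.03664024]), 'finger_force': 0.0, 'finger_gap': 94.15227482042947}
```

View pics/top0.png

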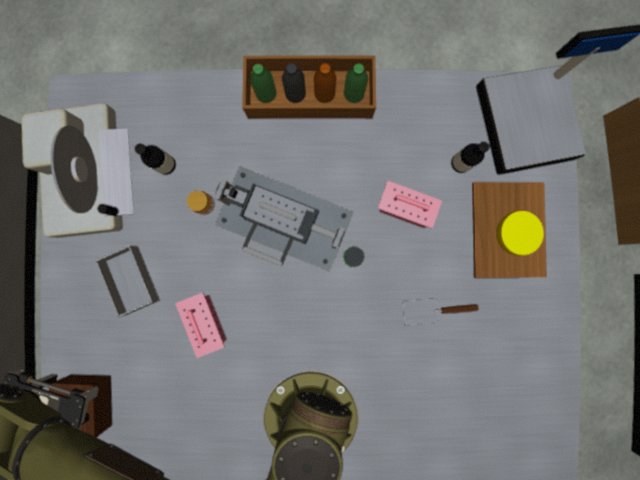

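View pics/side0.png

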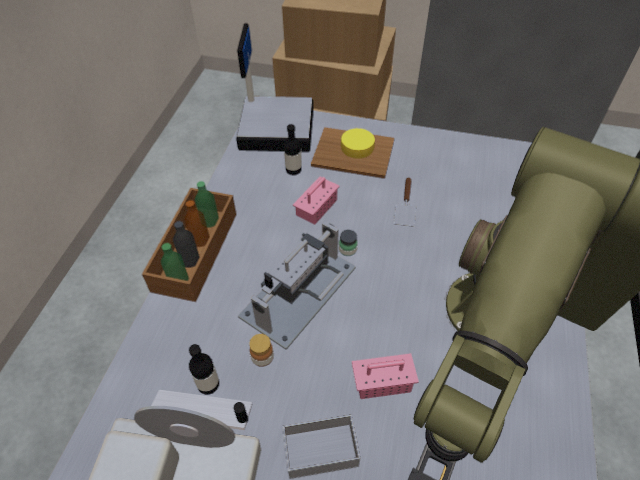

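The metal mould is at top (276,211) / side (298,265), in the grey stand. The pink look-alikes are at top (410,204) and (201,325). The stand's yaw is about -24°. I'll check an enlarged crop of both views with a first pose guess drawn on it.

```bash
cat >> h.py <<'E'
def W(o,yaw,p):
    c,s=np.cos(yaw),np.sin(yaw); return np.array([o[0]+c*p[0]-s*p[1],o[1]+s*p[0]+c*p[1],p[2]])
E
python3 - <<'E'
from h import *
cs={n:camera(n) for n in("top","side")}
t=cs["top"]; 
# fit stand by base corners (z=12) in top
cor={(85,165):(240,167),(85,-165):(353,210),(-85,-165):(332,271),(-85,165):(217,224)}
f=lambda q:np.concatenate([proj(t,W(q,q[2],[*k,12]))-v for k,v in cor.items()])
r=least_squares(f,[520,70,-.4]); print(r.x, r.fun.round(1)); q=r.x
out=[]
for n,(x0,y0,x1,y1) in(("top",(205,155,365,275)),("side",(230,215,370,350))):
    k=5 if n=="top" else 4
    im=cv2.resize(cs[n]["image"][y0:y1,x0:x1,::-1],None,fx=k,fy=k,interpolation=cv2.INTER_CUBIC)
    for p in[(-110,-50,125),(-110,50,125),(0,-42,188),(0,42,188),(85,165,12),(-85,165,12),(-85,-165,12),(85,-165,12),(0,158,145),(0,-158,145)]:
        u=(proj(cs[n],W(q,q[2],p))-[x0-.5,y0-.5])*k; cv2.drawMarker(im,tuple(u.astype(int).tolist()),(0,0,255),0,10,1)
    cv2.imwrite(f"pics/{n}1.png",im)
E
```

```text
[ 5.30756091e+02  6.49677992e+01 -3.75547757e-01] [-0.4 -1.   1.8  0.6 -0.3 -0.7 -1.1  1.1]
```

View pics/top1.png

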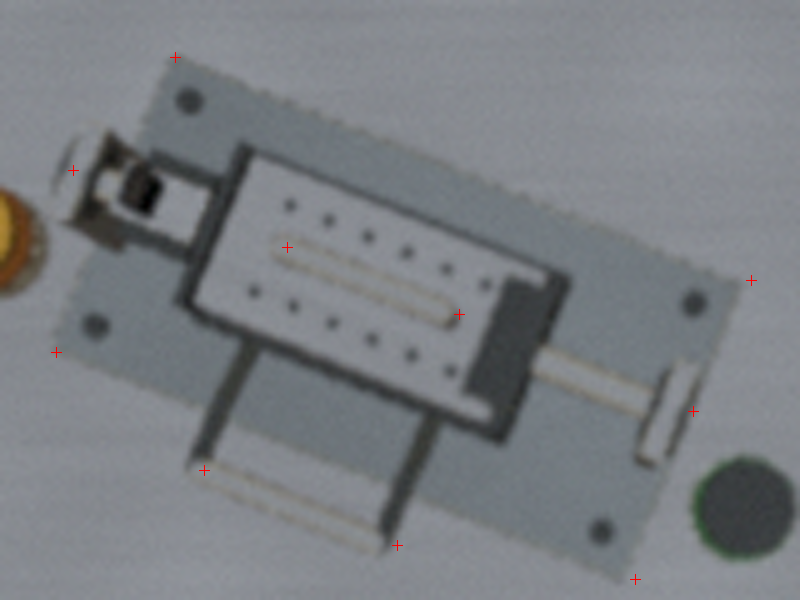

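View pics/side1.png

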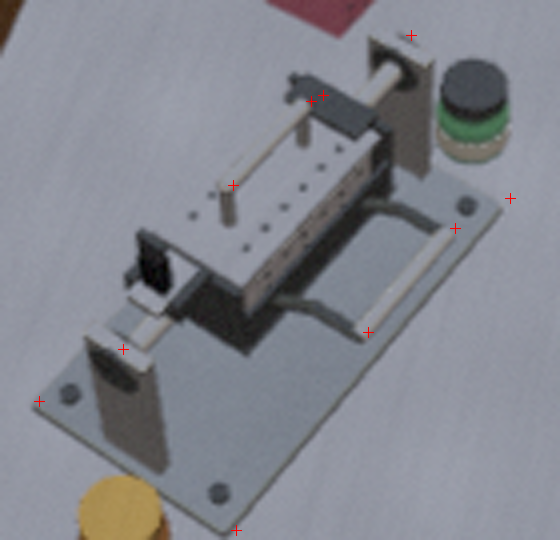

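The crops confirm the metal mould (grey, drain holes, bar handle) under the dark lip, with the bolt's black knob at its +y end. I'll refine the pose using points read from both crops.

Run:
```python
from h import *
cs={n:camera(n) for n in("top","side")}
T=lambda u,v:np.array([u/5-.5+205,v/5-.5+155]); S=lambda u,v:np.array([u/4-.5+230,v/4-.5+215])
O=[("top",(85,165,12),T(178,53)),("top",(85,-165,12),T(745,280)),("top",(-85,-165,12),T(630,582)),("top",(-85,165,12),T(55,350)),
("side",(85,165,12),S(36,404)),("side",(-85,165,12),S(235,533)),("side",(-85,-165,12),S(504,208)),
("top",(-110,48,125),T(200,463)),("top",(-110,-48,125),T(384,545)),("side",(-110,48,125),S(362,335)),("side",(-110,-48,125),S(450,235)),
("top",(0,42,188),T(275,250)),("top",(0,-42,188),T(455,320)),("side",(0,42,188),S(226,187)),("side",(0,-42,188),S(309,105))]
for w in(("top","side"),("top",),("side",)):
    o=[x for x in O if x[0] in w]
    r=least_squares(lambda q:np.concatenate([proj(cs[n],W(q,q[2],p))-u for n,p,u in o]),[530,65,-.38],loss="soft_l1"); q=r.x
    print(w,q.round(3)); 
    if len(w)==2: Q=q; print(np.array([proj(cs[n],W(q,q[2],p))-u for n,p,u in o]).round(1).tolist())
for n in cs:
    m=[d for d in trace("bolt_knob",cs[n])]
    for d in m[:3]: print(n,np.round(d["location"],1),d["pixels"].sum(),round(d["conf"],2))
x,e=tri([cs["top"],cs["side"]],[T(140,188),S(152,262)]);print("knob mid tri",x,e)
d=x[:2]-Q[:2];c,s=np.cos(Q[2]),np.sin(Q[2]);print("in stand",c*d[0]+s*d[1],-s*d[0]+c*d[1])
for nm,u in(("top",T(150,185)),):
    p=onz(cs["top"],u,197);d=p-Q[:2];print("knobtop in stand",c*d[0]+s*d[1],-s*d[0]+c*d[1])
for k,p in dict(handle=(-110,0,125),mh=(0,0,188)).items(): print(k,W(Q,Q[2],p).round(1))
```

```text
('top', 'side') [ 5.31631e+02  6.78960e+01 -3.85000e-01]
[[-1.0, 0.1], [0.3, 0.4], [-0.5, -0.4], [-0.8, -0.4], [-0.1, -0.4], [-1.0, 0.2], [1.4, -1.3], [0.1, 1.0], [0.3, -0.5], [1.0, -0.0], [0.3, -0.0], [1.2, -1.0], [-0.6, -1.3], [1.1, 0.4], [0.2, 0.0]]
('top',) [ 5.30793e+02  6.74650e+01 -3.88000e-01]
('side',) [ 5.32857e+02  6.83900e+01 -3.80000e-01]
top [237.4 193.6] 212 0.45
side [271.1 283.7] 217 0.53
side [401.2 213.1] 565 0.47
knob mid tri [576.15239534 171.94523156 187.44410444] [-0.16593988 -0.96914476  1.05200023  0.18050411]
in stand 2.1523429346629896 113.1539154521927
knobtop in stand 2.5572443296842096 105.97957409007822
handle [429.7 109.2 125. ]
mh [531.6  67.9 188. ]
```

>>> servo_tool --motion '[{"dz": -0.8,"wz": 0.85,"fingers": 0},{"dx": -1,"dy": -0.5,"dz": -0.8,"wz": 0.85,"fingers": 0},{"dx": -1,"dy": -0.5,"dz": -0.8,"wz": 0.85,"fingers": 0},{"dx": -1,"dy": -0.5,"dz": -0.8,"wz": 0.85,"fingers": 0},{"dx": -1,"dy": -0.5,"dz": -0.8,"wz": 0.85,"fingers": 0},{"dx": -1,"dy": -0.5,"dz": -0.8,"wz": 0.85,"fingers": 0},{"dx": -1,"dy": -0.5,"dz": -0.8,"wz": 0.85,"fingers": 0},{"dx": -1,"dy": -0.5,"dz": -0.8,"wz": 0.85,"fingers": 0},{"dx": -1,"dy": -0.5,"dz": -0.8,"wz": 0.85,"fingers": 0},{"dx": -1,"dy": -0.5,"dz": -0.8,"wz": 0.85,"fingers": 0}]'

```text
schema error: expected keys wx, wy, wz, dx, dy, dz, fingers
```

```bash
cat >> h.py <<'E'
Q=np.array([531.6,67.9,-.385])
def need(tgt,yaw=1.186):
    s=read_state(); R=Rn.from_euler("xyz",s["eef_rot"]); G=Rn.from_euler("xyz",[np.pi,0,yaw])
    print("t",round(s["clock"],2),"pos",s["eef_pos"].round(1),"rot",s["eef_rot"].round(3),"F",s["wrist_force"].round(1),"gap",round(s["finger_gap"],1),"ff",round(s["finger_force"],1))
    print("need d",(R.inv().apply(np.array(tgt)-s["eef_pos"])/100).round(3),"w",((R.inv()*G).as_rotvec()/2).round(3))
E
python3 -c "
from h import *
need([*W(Q,Q[2],[0,110,0])[:2],280])"
```

```text
t 1.3 pos [137.6 532.5 205.4] rot [-3.142  0.     2.889] F [0.7 0.2 0.1] gap 94.1 ff 0.0
need d [-5.122 -2.423 -0.746] w [-0.     0.     0.851]
```

>>> servo_tool --motion '[{"wx": 0,"wy": 0,"wz": 0.85,"dx": 0,"dy": 0,"dz": -0.8,"fingers": 0},{"wx": 0,"wy": 0,"wz": 0.85,"dx": -1,"dy": -0.5,"dz": -0.8,"fingers": 0},{"wx": 0,"wy": 0,"wz": 0.85,"dx": -1,"dy": -0.5,"dz": -0.8,"fingers": 0},{"wx": 0,"wy": 0,"wz": 0.85,"dx": -1,"dy": -0.5,"dz": -0.8,"fingers": 0},{"wx": 0,"wy": 0,"wz": 0.85,"dx": -1,"dy": -0.5,"dz": -0.8,"fingers": 0},{"wx": 0,"wy": 0,"wz": 0.85,"dx": -1,"dy": -0.5,"dz": -0.8,"fingers": 0}]'

```text
clock: 1.9
eef_pos: [222.4, 458.7, 285.8]
eef_rot: [3.141, -0.0, 1.981]
wrist_force: [0.5, 0.4, -0.2]
finger_gap: 49.6
finger_force: 0.0
```

```bash
python3 -c "
from h import *
need([*W(Q,Q[2],[0,110,0])[:2],280])"
```

```text
t 1.9 pos [222.4 458.7 285.8] rot [ 3.141 -0.     1.981] F [ 0.5  0.4 -0.2] gap 49.6 ff 0.0
need d [-4.047  2.061  0.057] w [ 0.    -0.     0.398]
```

>>> servo_tool --motion '[{"wx": 0,"wy": 0,"wz": 0.4,"dx": -1,"dy": 1,"dz": 0,"fingers": 0},{"wx": 0,"wy": 0,"wz": 0.4,"dx": -1,"dy": 1,"dz": 0,"fingers": 0},{"wx": 0,"wy": 0,"wz": 0.4,"dx": -1,"dy": 1,"dz": 0,"fingers": 0},{"wx": 0,"wy": 0,"wz": 0.4,"dx": -1,"dy": 1,"dz": 0,"fingers": 0},{"wx": 0,"wy": 0,"wz": 0.4,"dx": -1,"dy": 1,"dz": 0,"fingers": 0},{"wx": 0,"wy": 0,"wz": 0.4,"dx": -1,"dy": 1,"dz": 0,"fingers": 0}]'

```text
clock: 2.5
eef_pos: [354.2, 408.0, 285.4]
eef_rot: [-3.142, 0.0, 1.182]
wrist_force: [-0.2, 0.1, 0.8]
finger_gap: 46.4
finger_force: 0.0
```

>>> servo_tool --motion '[{"wx": 0,"wy": 0,"wz": 0,"dx": -0.45,"dy": 0.95,"dz": 0,"fingers": 0},{"wx": 0,"wy": 0,"wz": 0,"dx": -0.45,"dy": 0.95,"dz": 0,"fingers": 0},{"wx": 0,"wy": 0,"wz": 0,"dx": -0.45,"dy": 0.95,"dz": 0,"fingers": 0}]'

```text
clock: 2.8
eef_pos: [427.8, 328.0, 285.3]
eef_rot: [3.141, 0.001, 1.185]
wrist_force: [-1.0, 1.1, -0.5]
finger_gap: 47.1
finger_force: 0.0
```

>>> servo_tool --motion '[{"wx": 0,"wy": 0,"wz": 0,"dx": -0.45,"dy": 0.95,"dz": 0,"fingers": 0},{"wx": 0,"wy": 0,"wz": 0,"dx": -0.45,"dy": 0.95,"dz": 0,"fingers": 0},{"wx": 0,"wy": 0,"wz": 0,"dx": -0.45,"dy": 0.95,"dz": 0,"fingers": 0}]'

```text
clock: 3.1
eef_pos: [498.9, 250.8, 285.0]
eef_rot: [3.142, 0.001, 1.185]
wrist_force: [0.8, -0.9, -1.4]
finger_gap: 46.7
finger_force: 0.0
```

```bash
python3 -c "
from h import *
need([*W(Q,Q[2],[0,110,0])[:2],280])"
```

```text
t 3.1 pos [498.9 250.8 285. ] rot [3.142e+00 1.000e-03 1.185e+00] F [ 0.8 -0.9 -1.4] gap 46.7 ff 0.0
need d [-0.472  0.991  0.051] w [ 0.     0.    -0.001]
```

>>> servo_tool --motion '[{"wx": 0,"wy": 0,"wz": 0,"dx": -0.47,"dy": 0.99,"dz": 0,"fingers": 0},{"wx": 0,"wy": 0,"wz": 0,"dx": -0.47,"dy": 0.99,"dz": 0,"fingers": 0},{"wx": 0,"wy": 0,"wz": 0,"dx": -0.47,"dy": 0.99,"dz": 0.3,"fingers": 0},{"wx": 0,"wy": 0,"wz": 0,"dx": -0.47,"dy": 0.99,"dz": 0.6,"fingers": 0},{"wx": 0,"wy": 0,"wz": 0,"dx": -0.47,"dy": 0.99,"dz": 0.7,"fingers": 0},{"wx": 0,"wy": 0,"wz": 0,"dx": -0.47,"dy": 0.99,"dz": 0.7,"fingers": 0}]'

```text
clock: 3.7
eef_pos: [570.3, 174.1, 214.6]
eef_rot: [-3.14, 0.001, 1.189]
wrist_force: [-0.1, -0.2, 0.3]
finger_gap: 47.1
finger_force: 0.0
```

Run:
```python
from h import *
need([*W(Q,Q[2],[0,110,0])[:2],172])
c=camera("side"); d=camera("top")
a=cv2.resize(c["image"][215:335,220:340,::-1],None,fx=3.3,fy=3.3,interpolation=cv2.INTER_CUBIC)
b=cv2.resize(d["image"][150:270,190:310,::-1],None,fx=3.3,fy=3.3,interpolation=cv2.INTER_CUBIC)
cv2.imwrite("pics/a2.png",np.hstack([a,b]))
```

```text
t 3.7 pos [570.3 174.1 214.6] rot [-3.140e+00  1.000e-03  1.189e+00] F [-0.1 -0.2  0.3] gap 47.1 ff 0.0
need d [-0.029  0.041  0.426] w [-0.001  0.001  0.002]
```

View pics/a2.png

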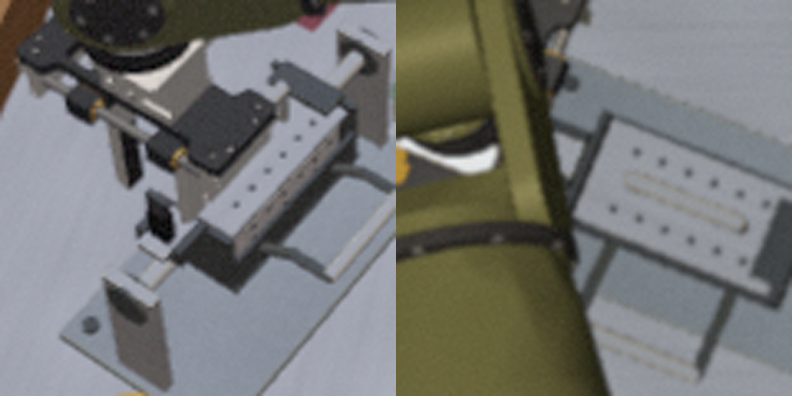

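The side crop shows the fingers at (125,160) and (195,190), on either side of the knob at (158,215). Descending to grip it.

>>> servo_tool --motion '[{"wx": 0,"wy": 0,"wz": 0,"dx": -0.02,"dy": 0,"dz": 0.25,"fingers": 0},{"wx": 0,"wy": 0,"wz": 0,"dx": -0.02,"dy": 0,"dz": 0.42,"fingers": 0},{"wx": 0,"wy": 0,"wz": 0,"dx": -0.02,"dy": 0,"dz": 0.42,"fingers": 0},{"wx": 0,"wy": 0,"wz": 0,"dx": -0.02,"dy": 0,"dz": 0.42,"fingers": 0}]'

```text
clock: 4.2
eef_pos: [570.7, 172.0, 175.2]
eef_rot: [3.14, -0.001, 1.189]
wrist_force: [-0.6, 0.0, 1.4]
finger_gap: 47.1
finger_force: 0.0
```

>>> servo_tool --motion '[{"wx": 0,"wy": 0,"wz": 0,"dx": 0,"dy": 0,"dz": 0,"fingers": 0.5},{"wx": 0,"wy": 0,"wz": 0,"dx": 0,"dy": 0,"dz": 0,"fingers": 0.6},{"wx": 0,"wy": 0,"wz": 0,"dx": 0,"dy": 0,"dz": 0,"fingers": 0.8},{"wx": 0,"wy": 0,"wz": 0,"dx": 0,"dy": 0,"dz": 0,"fingers": 0.8}]' --newtons 15

```text
clock: 4.6
eef_pos: [573.1, 170.5, 174.4]
eef_rot: [3.134, -0.002, 1.188]
wrist_force: [29.3, -8.3, -9.5]
finger_gap: 19.7
finger_force: 15.0
```

```bash
python3 -c "
from h import *
need([*W(Q,Q[2],[0,110,0])[:2],172])"
```

```text
t 4.6 pos [573.1 170.5 174.4] rot [ 3.134e+00 -2.000e-03  1.188e+00] F [29.3 -8.3 -9.5] gap 19.7 ff 15.0
need d [-0.007  0.001  0.024] w [ 0.004 -0.001  0.001]
```

>>> servo_tool --motion '[{"wx": 0,"wy": 0,"wz": 0,"dx": 0,"dy": 0.025,"dz": 0,"fingers": 0.8},{"wx": 0,"wy": 0,"wz": 0,"dx": -0.05,"dy": 0.025,"dz": 0,"fingers": 0.8},{"wx": 0,"wy": 0,"wz": 0,"dx": -0.1,"dy": 0.025,"dz": 0,"fingers": 0.8},{"wx": 0,"wy": 0,"wz": 0,"dx": -0.15,"dy": 0.025,"dz": 0,"fingers": 0.8},{"wx": 0,"wy": 0,"wz": 0,"dx": -0.2,"dy": 0.025,"dz": 0,"fingers": 0.8},{"wx": 0,"wy": 0,"wz": 0,"dx": -0.2,"dy": 0.025,"dz": 0,"fingers": 0.8}]'

```text
clock: 5.2
eef_pos: [565.8, 151.2, 174.2]
eef_rot: [3.139, -0.001, 1.188]
wrist_force: [6.0, -4.8, 1.9]
finger_gap: 19.7
finger_force: 15.0
```

```bash
python3 -c "
from h import *
need([*W(Q,Q[2],[0,80,0])[:2],172])"
```

```text
t 5.2 pos [565.8 151.2 174.2] rot [ 3.139e+00 -1.000e-03  1.188e+00] F [ 6.  -4.8  1.9] gap 19.7 ff 15.0
need d [-0.101 -0.004  0.022] w [ 0.001 -0.     0.001]
```

>>> servo_tool --motion '[{"wx": 0,"wy": 0,"wz": 0,"dx": -0.04,"dy": 0.005,"dz": 0,"fingers": 0.8},{"wx": 0,"wy": 0,"wz": 0,"dx": -0.08,"dy": 0.005,"dz": 0,"fingers": 0.8},{"wx": 0,"wy": 0,"wz": 0,"dx": -0.1,"dy": 0.005,"dz": 0,"fingers": 0.8},{"wx": 0,"wy": 0,"wz": 0,"dx": -0.12,"dy": 0.005,"dz": 0,"fingers": 0.8},{"wx": 0,"wy": 0,"wz": 0,"dx": -0.12,"dy": 0.005,"dz": 0,"fingers": 0.8}]'

```text
clock: 5.7
eef_pos: [562.6, 143.1, 174.5]
eef_rot: [3.138, -0.007, 1.19]
wrist_force: [13.9, 15.9, -1.4]
finger_gap: 20.0
finger_force: 15.0
```

```bash
python3 -c "
from h import *
need([*W(Q,Q[2],[0,80,0])[:2],172])"
```

```text
t 5.7 pos [562.6 143.1 174.5] rot [ 3.138 -0.007  1.19 ] F [13.9 15.9 -1.4] gap 20.0 ff 15.0
need d [-0.013 -0.005  0.025] w [ 0.002 -0.003  0.002]
```

>>> servo_tool --motion '[{"wx": 0,"wy": 0,"wz": 0,"dx": 0.015,"dy": -0.01,"dz": 0,"fingers": 0.8},{"wx": 0,"wy": 0,"wz": 0,"dx": 0.02,"dy": -0.01,"dz": 0,"fingers": 0},{"wx": 0,"wy": 0,"wz": 0,"dx": 0.02,"dy": -0.01,"dz": 0,"fingers": 0},{"wx": 0,"wy": 0,"wz": 0,"dx": 0.02,"dy": -0.01,"dz": -0.1,"fingers": 0},{"wx": 0,"wy": 0,"wz": 0,"dx": 0.02,"dy": -0.01,"dz": -0.4,"fingers": 0},{"wx": 0,"wy": 0,"wz": 0,"dx": 0.02,"dy": -0.01,"dz": -0.4,"fingers": 0},{"wx": 0,"wy": 0,"wz": 0,"dx": -0.3,"dy": -0.01,"dz": -0.4,"fingers": 0},{"wx": 0,"wy": 0,"wz": 0,"dx": -0.78,"dy": -0.01,"dz": -0.4,"fingers": 0},{"wx": 0,"wy": 0,"wz": 0,"dx": -0.78,"dy": -0.01,"dz": -0.4,"fingers": 0},{"wx": 0,"wy": 0,"wz": 0,"dx": -0.78,"dy": -0.01,"dz": -0.4,"fingers": 0}]'

```text
clock: 6.7
eef_pos: [531.0, 68.2, 213.9]
eef_rot: [3.141, -0.0, 1.187]
wrist_force: [1.3, 0.4, 0.5]
finger_gap: 46.7
finger_force: 0.0
```

Run:
```python
from h import *
need([*W(Q,Q[2],[0,0,0])[:2],169])
c=camera("side")
a=cv2.resize(c["image"][205:325,220:370,::-1],None,fx=5,fy=5,interpolation=cv2.INTER_CUBIC)
cv2.imwrite("pics/a3.png",a)
```

```text
t 6.7 pos [531.   68.2 213.9] rot [ 3.141 -0.     1.187] F [1.3 0.4 0.5] gap 46.7 ff 0.0
need d [-0.     0.007  0.449] w [ 0.    -0.     0.001]
```

View pics/a3.png

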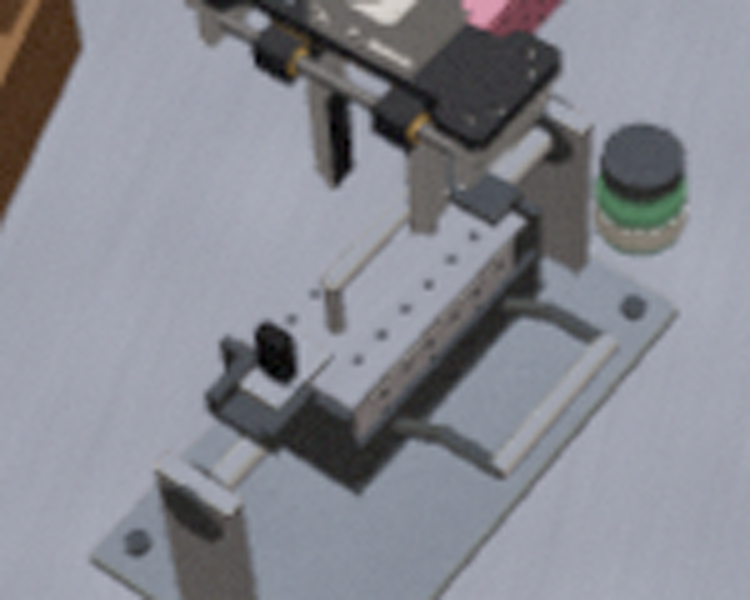

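The crop shows the knob at (275,350), now up against the mould's rim. The bolt covers the rim and the fingers straddle the mould handle. Next I descend, grip it and tug.

>>> servo_tool --motion '[{"wx": 0,"wy": 0,"wz": 0,"dx": 0,"dy": 0.01,"dz": 0.3,"fingers": 0},{"wx": 0,"wy": 0,"wz": 0,"dx": 0,"dy": 0.01,"dz": 0.44,"fingers": 0},{"wx": 0,"wy": 0,"wz": 0,"dx": 0,"dy": 0.01,"dz": 0.44,"fingers": 0},{"wx": 0,"wy": 0,"wz": 0,"dx": 0,"dy": 0.01,"dz": 0.44,"fingers": 0.5},{"wx": 0,"wy": 0,"wz": 0,"dx": 0,"dy": 0.01,"dz": 0.44,"fingers": 1},{"wx": 0,"wy": 0,"wz": 0,"dx": 0,"dy": 0.01,"dz": 0.44,"fingers": 1},{"wx": 0,"wy": 0,"wz": 0,"dx": 0,"dy": 0.01,"dz": 0.44,"fingers": 1}]' --newtons 45

```text
clock: 7.45
eef_pos: [532.2, 68.5, 170.0]
eef_rot: [3.141, -0.0, 1.189]
wrist_force: [0.3, -0.1, -0.6]
finger_gap: 18.4
finger_force: 0.0
```

>>> servo_tool --motion '[{"wx": 0,"wy": 0,"wz": 0,"dx": 0,"dy": 0,"dz": -0.01,"fingers": 1},{"wx": 0,"wy": 0,"wz": 0,"dx": 0,"dy": 0,"dz": -0.02,"fingers": 1},{"wx": 0,"wy": 0,"wz": 0,"dx": 0,"dy": 0,"dz": -0.03,"fingers": 1},{"wx": 0,"wy": 0,"wz": 0,"dx": 0,"dy": 0,"dz": -0.04,"fingers": 1}]'

```text
clock: 7.85
eef_pos: [531.8, 68.3, 173.2]
eef_rot: [-3.141, 0.0, 1.189]
wrist_force: [-0.5, -0.3, -4.9]
finger_gap: 10.6
finger_force: 45.0
```

>>> servo_tool --motion '[{"wx": 0,"wy": 0,"wz": 0,"dx": 0,"dy": 0,"dz": -0.01,"fingers": 1},{"wx": 0,"wy": 0,"wz": 0,"dx": 0,"dy": 0,"dz": -0.015,"fingers": 1},{"wx": 0,"wy": 0,"wz": 0,"dx": 0,"dy": 0,"dz": -0.02,"fingers": 1}]'

```text
clock: 8.15
eef_pos: [531.7, 68.3, 173.7]
eef_rot: [-3.14, 0.001, 1.189]
wrist_force: [9.0, -0.2, -27.7]
finger_gap: 10.7
finger_force: 45.0
```

>>> servo_tool --motion '[{"wx": 0,"wy": 0,"wz": 0,"dx": 0,"dy": -0.005,"dz": -0.004,"fingers": 1},{"wx": 0,"wy": 0,"wz": 0,"dx": 0,"dy": -0.005,"dz": -0.004,"fingers": 1},{"wx": 0,"wy": 0,"wz": 0,"dx": 0,"dy": -0.005,"dz": -0.004,"fingers": 1},{"wx": 0,"wy": 0,"wz": 0,"dx": 0,"dy": -0.005,"dz": -0.004,"fingers": 1},{"wx": 0,"wy": 0,"wz": 0,"dx": 0,"dy": -0.005,"dz": -0.004,"fingers": 1},{"wx": 0,"wy": 0,"wz": 0,"dx": 0,"dy": -0.005,"dz": -0.004,"fingers": 1},{"wx": 0,"wy": 0,"wz": 0,"dx": 0,"dy": -0.005,"dz": -0.004,"fingers": 1}]'

```text
clock: 8.85
eef_pos: [531.5, 68.4, 173.7]
eef_rot: [-3.14, 0.001, 1.189]
wrist_force: [11.8, -0.3, -28.5]
finger_gap: 11.0
finger_force: 45.0
```

```bash
python3 -c "
from h import *
need([*W(Q,Q[2],[0,0,0])[:2],169]);print(read_state()['moment'])"
```

```text
t 8.85 pos [531.5  68.4 173.7] rot [-3.140e+00  1.000e-03  1.189e+00] F [ 11.8  -0.3 -28.5] gap 11.0 ff 45.0
need d [-0.004  0.003  0.047] w [-0.001  0.     0.001]
[-0.13615108 -2.08384638  0.00318912]
```

>>> servo_tool --motion '[{"wx": 0,"wy": 0,"wz": 0,"dx": 0,"dy": 0.005,"dz": 0.03,"fingers": 1},{"wx": 0,"wy": 0,"wz": 0,"dx": 0,"dy": 0.005,"dz": 0.055,"fingers": 1},{"wx": 0,"wy": 0,"wz": 0,"dx": 0,"dy": 0.005,"dz": 0.055,"fingers": 0},{"wx": 0,"wy": 0,"wz": 0,"dx": 0,"dy": 0.005,"dz": 0.055,"fingers": 0},{"wx": 0,"wy": 0,"wz": 0,"dx": 0,"dy": 0.005,"dz": -0.1,"fingers": 0},{"wx": 0,"wy": 0,"wz": 0,"dx": 0,"dy": 0.005,"dz": -0.45,"fingers": 0},{"wx": 0,"wy": 0,"wz": 0,"dx": 0,"dy": -0.1,"dz": -0.45,"fingers": 0},{"wx": 0,"wy": 0,"wz": 0,"dx": 0,"dy": -0.5,"dz": -0.45,"fingers": 0},{"wx": 0,"wy": 0,"wz": 0,"dx": 0,"dy": -1,"dz": -0.45,"fingers": 0},{"wx": 0,"wy": 0,"wz": 0,"dx": 0,"dy": -1,"dz": -0.45,"fingers": 0}]'

```text
clock: 9.85
eef_pos: [434.9, 107.2, 220.9]
eef_rot: [-3.141, -0.0, 1.191]
wrist_force: [1.6, -0.3, 0.6]
finger_gap: 46.8
finger_force: 0.0
```

Run:
```python
from h import *
need([*W(Q,Q[2],[-110,0,0])[:2],106])
c=camera("top")
x=trace("turn_handle",c)
print([(np.round(d["location"],1),d["conf"]) for d in x[:2]])
```

```text
t 9.85 pos [434.9 107.2 220.9] rot [-3.141 -0.     1.191] F [ 1.6 -0.3  0.6] gap 46.8 ff 0.0
need d [-1.000e-03 -5.600e-02  1.149e+00] w [-0.    -0.     0.002]
[(array([280.3, 231.8]), 0.91)]
```

>>> servo_tool --motion '[{"wx": 0,"wy": 0,"wz": 0,"dx": 0,"dy": -0.05,"dz": 0.3,"fingers": 0},{"wx": 0,"wy": 0,"wz": 0,"dx": 0,"dy": -0.05,"dz": 0.6,"fingers": 0},{"wx": 0,"wy": 0,"wz": 0,"dx": 0,"dy": -0.05,"dz": 0.95,"fingers": 0},{"wx": 0,"wy": 0,"wz": 0,"dx": 0,"dy": -0.05,"dz": 0.95,"fingers": 0}]'

```text
clock: 10.35
eef_pos: [432.9, 107.1, 122.5]
eef_rot: [-3.136, 0.003, 1.188]
wrist_force: [-0.3, 0.8, -0.5]
finger_gap: 47.4
finger_force: 0.0
```

>>> servo_tool --motion '[{"wx": 0,"wy": 0,"wz": 0,"dx": 0,"dy": 0,"dz": 0.18,"fingers": 0},{"wx": 0,"wy": 0,"wz": 0,"dx": 0,"dy": 0,"dz": 0.18,"fingers": 0.3},{"wx": 0,"wy": 0,"wz": 0,"dx": 0,"dy": 0,"dz": 0.18,"fingers": 0.5},{"wx": 0,"wy": 0,"wz": 0,"dx": 0,"dy": 0,"dz": 0.18,"fingers": 1},{"wx": 0,"wy": 0,"wz": 0,"dx": 0,"dy": 0,"dz": 0.18,"fingers": 1},{"wx": 0,"wy": 0,"wz": 0,"dx": 0,"dy": 0,"dz": 0.18,"fingers": 1}]' --newtons 20

```text
clock: 10.95
eef_pos: [431.0, 109.2, 108.6]
eef_rot: [-3.133, 0.0, 1.188]
wrist_force: [-36.1, 16.1, 28.6]
finger_gap: 12.7
finger_force: 20.0
```

Run:
```python
from h import *
need([*W(Q,Q[2],[-110,0,0])[:2],106])
```

```text
t 10.95 pos [431.  109.2 108.6] rot [-3.133  0.     1.188] F [-36.1  16.1  28.6] gap 12.7 ff 20.0
need d [-0.005 -0.012  0.026] w [-0.004  0.     0.001]
```

>>> servo_tool --motion '[{"wx": 0,"wy": 0,"wz": 0,"dx": 0,"dy": -0.025,"dz": -0.025,"fingers": 1},{"wx": 0,"wy": 0,"wz": 0,"dx": 0,"dy": -0.03,"dz": -0.03,"fingers": 1},{"wx": 0,"wy": 0,"wz": 0,"dx": 0,"dy": -0.03,"dz": -0.03,"fingers": 1}]'

```text
clock: 11.25
eef_pos: [430.1, 109.5, 111.0]
eef_rot: [-3.139, -0.0, 1.189]
wrist_force: [-8.5, 6.9, 0.2]
finger_gap: 11.0
finger_force: 20.0
```

Run:
```python
from h import *
need([*W(Q,Q[2],[-110,0,0])[:2],106])
```

```text
t 11.25 pos [430.1 109.5 111. ] rot [-3.139 -0.     1.189] F [-8.5  6.9  0.2] gap 11.0 ff 20.0
need d [-0.005 -0.003  0.05 ] w [-0.001 -0.     0.001]
```

>>> servo_tool --motion '[{"wx": 0,"wy": 0,"wz": 0,"dx": 0,"dy": -0.008,"dz": -0.058,"fingers": 1},{"wx": 0,"wy": 0,"wz": 0,"dx": 0,"dy": -0.004,"dz": -0.115,"fingers": 1},{"wx": 0,"wy": 0,"wz": 0,"dx": 0,"dy": 0.004,"dz": -0.172,"fingers": 1},{"wx": 0,"wy": 0,"wz": 0,"dx": 0,"dy": 0.014,"dz": -0.229,"fingers": 1},{"wx": 0,"wy": 0,"wz": 0,"dx": 0,"dy": 0.027,"dz": -0.285,"fingers": 1},{"wx": 0,"wy": 0,"wz": 0,"dx": 0,"dy": 0.044,"dz": -0.34,"fingers": 1},{"wx": 0,"wy": 0,"wz": 0,"dx": 0,"dy": 0.063,"dz": -0.394,"fingers": 1},{"wx": 0,"wy": 0,"wz": 0,"dx": 0,"dy": 0.085,"dz": -0.447,"fingers": 1},{"wx": 0,"wy": 0,"wz": 0,"dx": 0,"dy": 0.11,"dz": -0.5,"fingers": 1},{"wx": 0,"wy": 0,"wz": 0,"dx": 0,"dy": 0.137,"dz": -0.55,"fingers": 1}]'

```text
clock: 12.25
eef_pos: [443.5, 104.0, 166.4]
eef_rot: [-3.14, -0.0, 1.189]
wrist_force: [-6.3, 6.0, -2.0]
finger_gap: 11.3
finger_force: 20.0
```

```bash
cat >> h.py <<'E'
def arc(deg,z0=111):
    a=np.radians(deg); need([*W(Q,Q[2],[-110*np.cos(a),0,0])[:2],z0+110*np.sin(a)])
    s=read_state(); c,d=np.cos(Q[2]),np.sin(Q[2]); F=s["wrist_force"]; p=s["eef_pos"]-[*Q[:2],0]
    X=c*p[0]+d*p[1]; print("stand x",round(X,1),"y",round(-d*p[0]+c*p[1],1),"ang",round(np.degrees(np.arctan2(p[2]-z0,-X)),1),"r",round(np.hypot(X,p[2]-z0),1),"Fstand",round(c*F[0]+d*F[1],1),round(-d*F[0]+c*F[1],1),round(F[2],1))
E
python3 -c "
from h import *
arc(30)"
```

```text
t 12.25 pos [443.5 104.  166.4] rot [-3.14  -0.     1.189] F [-6.3  6.  -2. ] gap 11.3 ff 20.0
need d [-0.004 -0.     0.004] w [-0.001 -0.     0.001]
stand x -95.3 y 0.4 ang 30.2 r 110.2 Fstand -8.1 3.2 -2.0
```

>>> servo_tool --motion '[{"wx": 0,"wy": 0,"wz": 0,"dx": 0,"dy": 0.03,"dz": -0.049,"fingers": 1},{"wx": 0,"wy": 0,"wz": 0,"dx": 0,"dy": 0.063,"dz": -0.097,"fingers": 1},{"wx": 0,"wy": 0,"wz": 0,"dx": 0,"dy": 0.098,"dz": -0.142,"fingers": 1},{"wx": 0,"wy": 0,"wz": 0,"dx": 0,"dy": 0.135,"dz": -0.186,"fingers": 1},{"wx": 0,"wy": 0,"wz": 0,"dx": 0,"dy": 0.175,"dz": -0.228,"fingers": 1},{"wx": 0,"wy": 0,"wz": 0,"dx": 0,"dy": 0.217,"dz": -0.267,"fingers": 1},{"wx": 0,"wy": 0,"wz": 0,"dx": 0,"dy": 0.26,"dz": -0.305,"fingers": 1},{"wx": 0,"wy": 0,"wz": 0,"dx": 0,"dy": 0.306,"dz": -0.34,"fingers": 1},{"wx": 0,"wy": 0,"wz": 0,"dx": 0,"dy": 0.354,"dz": -0.373,"fingers": 1},{"wx": 0,"wy": 0,"wz": 0,"dx": 0,"dy": 0.403,"dz": -0.403,"fingers": 1}]'

```text
clock: 13.25
eef_pos: [480.8, 89.0, 208.2]
eef_rot: [-3.141, -0.0, 1.189]
wrist_force: [-12.8, 2.7, 11.7]
finger_gap: 11.3
finger_force: 20.0
```

Run:
```python
from h import *
arc(60)
c=camera("side")
cv2.imwrite("pics/a4.png",cv2.resize(c["image"][180:330,220:370,::-1],None,fx=3.5,fy=3.5,interpolation=cv2.INTER_CUBIC))
```

```text
t 13.25 pos [480.8  89.  208.2] rot [-3.141 -0.     1.189] F [-12.8   2.7  11.7] gap 11.3 ff 20.0
need d [-0.004  0.     0.02 ] w [-0.    -0.     0.002]
stand x -55.0 y 0.4 ang 60.5 r 111.7 Fstand -12.9 -2.3 11.7
```

View pics/a4.png

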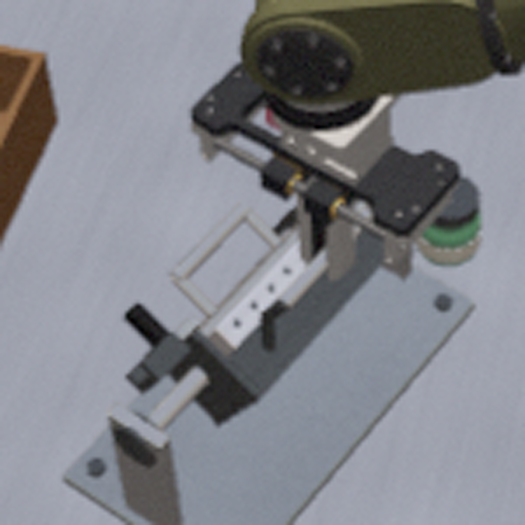

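>>> servo_tool --motion '[{"wx": 0,"wy": 0,"wz": 0,"dx": 0,"dy": 0.046,"dz": -0.038,"fingers": 1},{"wx": 0,"wy": 0,"wz": 0,"dx": 0,"dy": 0.098,"dz": -0.063,"fingers": 1},{"wx": 0,"wy": 0,"wz": 0,"dx": 0,"dy": 0.151,"dz": -0.086,"fingers": 1},{"wx": 0,"wy": 0,"wz": 0,"dx": 0,"dy": 0.206,"dz": -0.106,"fingers": 1},{"wx": 0,"wy": 0,"wz": 0,"dx": 0,"dy": 0.262,"dz": -0.122,"fingers": 1},{"wx": 0,"wy": 0,"wz": 0,"dx": 0,"dy": 0.318,"dz": -0.136,"fingers": 1},{"wx": 0,"wy": 0,"wz": 0,"dx": 0,"dy": 0.376,"dz": -0.147,"fingers": 1},{"wx": 0,"wy": 0,"wz": 0,"dx": 0,"dy": 0.434,"dz": -0.155,"fingers": 1},{"wx": 0,"wy": 0,"wz": 0,"dx": 0,"dy": 0.492,"dz": -0.16,"fingers": 1},{"wx": 0,"wy": 0,"wz": 0,"dx": 0,"dy": 0.55,"dz": -0.162,"fingers": 1}]'

```text
clock: 14.3
eef_pos: [532.5, 67.8, 223.6]
eef_rot: [3.141, 0.0, 1.189]
wrist_force: [-5.1, 0.4, 6.8]
finger_gap: 11.2
finger_force: 20.0
```

```bash
python3 -c "
from h import *
arc(90)"
```

```text
t 14.3 pos [532.5  67.8 223.6] rot [3.141 0.    1.189] F [-5.1  0.4  6.8] gap 11.2 ff 20.0
need d [-0.002 -0.009  0.026] w [0.    0.    0.001]
stand x 0.9 y 0.2 ang 90.5 r 112.6 Fstand -4.9 -1.6 6.8
```

>>> servo_tool --motion '[{"wx": 0,"wy": 0,"wz": 0,"dx": 0,"dy": 0.058,"dz": -0.003,"fingers": 1},{"wx": 0,"wy": 0,"wz": 0,"dx": 0,"dy": 0.115,"dz": 0.001,"fingers": 1},{"wx": 0,"wy": 0,"wz": 0,"dx": 0,"dy": 0.172,"dz": 0.009,"fingers": 1},{"wx": 0,"wy": 0,"wz": 0,"dx": 0,"dy": 0.229,"dz": 0.019,"fingers": 1},{"wx": 0,"wy": 0,"wz": 0,"dx": 0,"dy": 0.285,"dz": 0.032,"fingers": 1},{"wx": 0,"wy": 0,"wz": 0,"dx": 0,"dy": 0.34,"dz": 0.049,"fingers": 1},{"wx": 0,"wy": 0,"wz": 0,"dx": 0,"dy": 0.394,"dz": 0.068,"fingers": 1},{"wx": 0,"wy": 0,"wz": 0,"dx": 0,"dy": 0.447,"dz": 0.09,"fingers": 1},{"wx": 0,"wy": 0,"wz": 0,"dx": 0,"dy": 0.5,"dz": 0.115,"fingers": 1},{"wx": 0,"wy": 0,"wz": 0,"dx": 0,"dy": 0.55,"dz": 0.142,"fingers": 1}]'

```text
clock: 15.3
eef_pos: [583.7, 47.2, 208.5]
eef_rot: [3.141, 0.001, 1.189]
wrist_force: [-5.3, -0.6, 0.9]
finger_gap: 11.2
finger_force: 20.0
```

```bash
python3 -c "
from h import *
arc(120)"
```

```text
t 15.3 pos [583.7  47.2 208.5] rot [3.141e+00 1.000e-03 1.189e+00] F [-5.3 -0.6  0.9] gap 11.2 ff 20.0
need d [-0.004 -0.011  0.022] w [0.    0.    0.001]
stand x 56.1 y 0.4 ang 119.9 r 112.5 Fstand -4.7 -2.5 0.9
```

>>> servo_tool --motion '[{"wx": 0,"wy": 0,"wz": 0,"dx": 0,"dy": 0.049,"dz": 0.03,"fingers": 1},{"wx": 0,"wy": 0,"wz": 0,"dx": 0,"dy": 0.097,"dz": 0.063,"fingers": 1},{"wx": 0,"wy": 0,"wz": 0,"dx": 0,"dy": 0.142,"dz": 0.098,"fingers": 1},{"wx": 0,"wy": 0,"wz": 0,"dx": 0,"dy": 0.186,"dz": 0.135,"fingers": 1},{"wx": 0,"wy": 0,"wz": 0,"dx": 0,"dy": 0.228,"dz": 0.175,"fingers": 1},{"wx": 0,"wy": 0,"wz": 0,"dx": 0,"dy": 0.267,"dz": 0.217,"fingers": 1},{"wx": 0,"wy": 0,"wz": 0,"dx": 0,"dy": 0.305,"dz": 0.26,"fingers": 1},{"wx": 0,"wy": 0,"wz": 0,"dx": 0,"dy": 0.34,"dz": 0.306,"fingers": 1},{"wx": 0,"wy": 0,"wz": 0,"dx": 0,"dy": 0.373,"dz": 0.354,"fingers": 1},{"wx": 0,"wy": 0,"wz": 0,"dx": 0,"dy": 0.403,"dz": 0.403,"fingers": 1}]'

```text
clock: 16.3
eef_pos: [621.1, 32.6, 167.5]
eef_rot: [3.142, -0.0, 1.189]
wrist_force: [-3.9, -0.9, 3.5]
finger_gap: 11.2
finger_force: 20.0
```

```bash
python3 -c "
from h import *
arc(150)"
```

```text
t 16.3 pos [621.1  32.6 167.5] rot [ 3.142 -0.     1.189] F [-3.9 -0.9  3.5] gap 11.2 ff 20.0
need d [-0.009 -0.01   0.015] w [ 0.    -0.     0.001]
stand x 96.3 y 0.9 ang 149.6 r 111.6 Fstand -3.3 -2.3 3.5
```

>>> servo_tool --motion '[{"wx": 0,"wy": 0,"wz": 0,"dx": 0,"dy": 0.027,"dz": 0.051,"fingers": 1},{"wx": 0,"wy": 0,"wz": 0,"dx": 0,"dy": 0.052,"dz": 0.103,"fingers": 1},{"wx": 0,"wy": 0,"wz": 0,"dx": 0,"dy": 0.074,"dz": 0.156,"fingers": 1},{"wx": 0,"wy": 0,"wz": 0,"dx": 0,"dy": 0.094,"dz": 0.21,"fingers": 1},{"wx": 0,"wy": 0,"wz": 0,"dx": 0,"dy": 0.11,"dz": 0.265,"fingers": 1},{"wx": 0,"wy": 0,"wz": 0,"dx": 0,"dy": 0.123,"dz": 0.321,"fingers": 1},{"wx": 0,"wy": 0,"wz": 0,"dx": 0,"dy": 0.134,"dz": 0.378,"fingers": 1},{"wx": 0,"wy": 0,"wz": 0,"dx": 0,"dy": 0.141,"dz": 0.435,"fingers": 1},{"wx": 0,"wy": 0,"wz": 0,"dx": 0,"dy": 0.145,"dz": 0.492,"fingers": 1},{"wx": 0,"wy": 0,"wz": 0,"dx": 0,"dy": 0.145,"dz": 0.55,"fingers": 1}]'

```text
clock: 17.3
eef_pos: [634.4, 27.7, 113.7]
eef_rot: [3.141, -0.001, 1.189]
wrist_force: [-18.1, 5.4, 31.6]
finger_gap: 11.2
finger_force: 20.0
```

>>> servo_tool --motion '[{"wx": 0,"wy": 0,"wz": 0,"dx": 0,"dy": 0,"dz": 0.01,"fingers": 1},{"wx": 0,"wy": 0,"wz": 0,"dx": 0,"dy": 0,"dz": 0.02,"fingers": 1}]'

```text
clock: 17.5
eef_pos: [634.5, 27.9, 113.0]
eef_rot: [3.141, -0.001, 1.189]
wrist_force: [-18.7, 2.9, 29.7]
finger_gap: 11.8
finger_force: 20.0
```

```bash
python3 -c "
from h import *
arc(180)"
```

```text
t 17.5 pos [634.5  27.9 113. ] rot [ 3.141e+00 -1.000e-03  1.189e+00] F [-18.7   2.9  29.7] gap 11.8 ff 20.0
need d [-0.016 -0.004  0.019] w [ 0.    -0.001  0.002]
stand x 110.4 y 1.6 ang 179.0 r 110.4 Fstand -18.4 -4.3 29.7
```

>>> servo_tool --motion '[{"wx": 0,"wy": 0,"wz": 0,"dx": 0,"dy": -0.01,"dz": -0.01,"fingers": 1},{"wx": 0,"wy": 0,"wz": 0,"dx": 0,"dy": -0.01,"dz": -0.01,"fingers": 0},{"wx": 0,"wy": 0,"wz": 0,"dx": 0,"dy": -0.01,"dz": -0.01,"fingers": 0},{"wx": 0,"wy": 0,"wz": 0,"dx": 0,"dy": -0.01,"dz": -0.01,"fingers": 0},{"wx": 0,"wy": 0,"wz": 0,"dx": 0,"dy": -0.01,"dz": -0.2,"fingers": 0},{"wx": 0,"wy": 0,"wz": 0,"dx": 0,"dy": -0.01,"dz": -0.6,"fingers": 0},{"wx": 0,"wy": 0,"wz": 0,"dx": 0,"dy": -0.01,"dz": -1,"fingers": 0},{"wx": 0,"wy": 0,"wz": 0,"dx": 0,"dy": -0.01,"dz": -1,"fingers": 0}]'

```text
clock: 18.3
eef_pos: [635.3, 27.6, 216.6]
eef_rot: [3.133, -0.003, 1.189]
wrist_force: [0.7, -0.4, 1.2]
finger_gap: 47.1
finger_force: 0.0
```

>>> servo_tool --motion '[{"wx": 0,"wy": 0,"wz": 0,"dx": 0,"dy": 0,"dz": -0.6,"fingers": 0},{"wx": 0,"wy": 0,"wz": 0,"dx": 0,"dy": 0,"dz": -0.6,"fingers": 0},{"wx": 0,"wy": 0,"wz": 0,"dx": 0,"dy": 0,"dz": -0.6,"fingers": 0}]'

```text
clock: 18.6
eef_pos: [634.0, 27.6, 272.2]
eef_rot: [3.139, -0.001, 1.189]
wrist_force: [0.8, -0.1, -0.2]
finger_gap: 46.8
finger_force: 0.0
```

Run:
```python
from h import *
arc(180)
c=camera("side")
cv2.imwrite("pics/a5.png",cv2.resize(c["image"][180:360,210:390,::-1],None,fx=3.3,fy=3.3,interpolation=cv2.INTER_CUBIC))
```

```text
t 18.6 pos [634.   27.6 272.2] rot [ 3.139e+00 -1.000e-03  1.189e+00] F [ 0.8 -0.1 -0.2] gap 46.8 ff 0.0
need d [-0.013 -0.005  1.612] w [ 0.001 -0.001  0.001]
stand x 110.1 y 1.1 ang 124.3 r 195.2 Fstand 0.8 0.2 -0.2
```

View pics/a5.png

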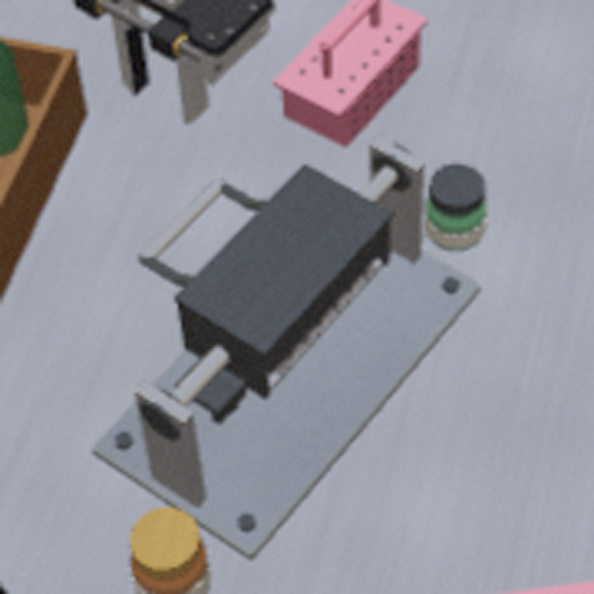

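The crop shows the cradle's floor facing up, the turning handle level on the far side at (185,220), and the mould still held. The jars haven't moved and the gripper is clear, so I'm handing in.

```bash
python3 -c "
from cell import *
print(sign_off())"
```

```text
the job is handed in; nothing more can be done
None
```

The bolt is home, the mould held under a 28 N upward tug, and the cradle is over at its stop with the mould upside down and the gripper clear; I handed it in at about 18.6 s, and the sign-off returned no verdict.

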